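# Slide the paint box round the jars and press it home in its bay

## Robot

A 6-joint arm with a two-finger parallel gripper is mounted at the origin on the work surface. World frame = base frame: x ahead of the robot, y to its left, z up, the work surface at z = 0. Lengths are in mm, angles in rad, forces in N, time in s.
With the tool pointing down it reaches from about 375 to 975 mm from the base axis. Payload 3.8 kg.
Tool frame: the origin (TCP) lies on the centre line of the jaws, within the pads' length; the fingertips stand 22 mm ahead of it and the grasp point (between the pads) lies 3 mm ahead of it; z points along the fingers, y is the direction in which the jaws open and shut (so a half turn about z gives the same grasp; the last joint's range is limited). The gripper opens to 88 mm and grips with 3 to 60 N. Pads are 18 mm wide; open, the fingers measure 123 mm over their backs; the gripper's body (75 mm by 187 mm) begins 45 mm behind the grasp point.
Start: joints at [1.307, 0.264, 1.604, -0, 1.274, -0.037], TCP at [151.779, 657.709, 260.706] pointing down, gripper open.
Joint ranges: [-2.63, 2.63], [-0.94, 2.18], [0.31, 2.57], [-1.31, 4.45], [0, 2.66], [-2.55, 2.55]. Speed limits (rad/s): [2.57, 2.57, 3.14, 3.14, 3.14, 3.14].

## Interface

Orientations are given as a unit quaternion [w, x, y, z].
In Python, from plant import arm, imaging gives the robot as it stands.
- The arm moves only by the tool servo_tool, never from a script. Its argument "series" is a list of rows, each a list of 6 numbers: the shift along the tool's x, y, z in m, then the turn, a rotation vector about the tool's x, y, z in degrees. In form: [[tx, ty, tz, wx, wy, wz], ...]. A call has 1 to 20 rows; each row shifts and turns the commanded pose from where the row before left it, along the tool's axes as they then stand; what a row does not reach is not made up. A row lasts 1/12 s, in which the tool goes at most 41.7 mm and 7.16 degrees, less where a joint would pass 70% of its speed; a pose out of reach is approached as far as the arm can. A call with a gripper value outside its range is refused whole. "fingers" is the closure in counts, from 0 (fully open) to 255 (shut), set as the call begins (left out, the last holds). The fingers move at their own pace and stop on an object; the grip force is fixed at half the most. Time passes only in rows, so rows that do not move let the fingers close. It gives the time, the measured TCP pose, the force and the opening at its end, in the units of the state.
- arm.read_state(): the state, without advancing time (a new reading comes with each control period).
- imaging.camera(name): name is "side" or "top" or "wrist"; returns a dict with "pixels" (400x640x3 uint8, red, green, blue), "range_z" (400x640 float32, mm along the optical axis (not along the pixel's ray), 0 where there is no reading), "fx", "fy", "cx", "cy" (pixels), "rvec" (rotation vector, rad) and "tvec" (3), from world to camera coordinates, as OpenCV has them. Camera axes: x right, y down, z forward; pixel columns grow to the right and rows downward; lengths in mm; the calibration is good to about 2 mm. The wrist camera is an equidistant fisheye: a pixel r from the principal point sees the ray r / f radians off the axis. A picture is of the moment at which its call begins.
- arm.finish_job(): hands the job in, once; it reports no verdict.
The state is a dict: "clock": time; "joints": joint angles; "joint_velocities": joint speeds; "joint_efforts": joint torques, N m; "tcp_pos": TCP position; "eef_rot": TCP orientation; "force": force on the tool from outside, world axes, zero at the start; "torque": the same for the moment, N m; "finger_gap": finger opening in mm.
Only numpy, scipy, OpenCV 4.12 (cv2) and the standard library are available. Lean on these libraries where they do the work, as an engineer would, in place of code of your own. Each camera call takes 0.05 s, during which the arm holds its last target. There are 200 camera calls.

## Task

Put the wooden paint box away without lifting it: push it along the table, round the rack of jars, the bowl and the sponge dish without the box or the arm touching any of them, and into its storage bay through the open mouth, straight and between the side boards. Push on until it presses the sprung felt pad inside, with some 8 N on the pad and never over 16 N, keep it pressed for about half a second, then take the hand away gently so that the box stays resting against the pad. Leave everything else on the table alone.

Things in the scene. Friction and masses are not known exactly. Their poses are not given: they have to be found in the camera images.
- paintbox: closed hardwood paint box, 100 mm (its x) by 130 mm (its y) by 50 mm high, 0.65-0.95 kg, no handle, too wide to grasp. Origin: centre of its underside, z up. Friction resists sliding with about 3-8 N, differing by run. Starts with its x axis within 0.25 rad of the world's; goes into the bay +x face first. Push low on its upright faces; fingers that drag down on it add friction
- bay: fixed plywood bay: two side boards 12 mm thick, 45 mm high, 150 mm long, 146 mm apart inside (8 mm spare each side of the box), end board at the far end, no floor. Origin: on the table, centre of the mouth (front ends of the boards); x points into the bay, away from the robot. In front of the mouth the boards splay outwards, 26 mm long, at 0.5 rad. Inside is a stop with a sprung felt pad facing the mouth
- pad_about (a point): not a part but the middle of the range in which the grey sprung felt pad may stand: on the bay's centre line, 82.5 mm in from the mouth, 20 mm up. The pad's resting face (110 mm wide, 38 mm high, facing the mouth) is up to 12.5 mm nearer or farther, differing by run and not in the readings: feel for it. It gives by 1 mm per 2 N, at most 12 mm; that force comes on top of the box's friction
- rack: fixed obstacle: wooden rack 80 mm (its x) by 120 mm (its y) with six paint jars, 60 mm high over all. Origin: centre of its underside
- bowl: fixed obstacle: white water bowl, 80 mm across the rim, 50 mm high. Origin: centre of its underside
- dish: fixed obstacle: round blue dish 76 mm across, with a sponge, 36 mm high. Origin: centre of its underside
- phone: bystander: phone lying flat, 150 x 74 x 10 mm. Origin: centre of its underside
- brushmug: bystander: mug 80 mm across, 90 mm high, with brushes up to 210 mm high. Origin: centre of its underside
- flask: bystander: metal flask, 68 mm across, 230 mm high. Origin: centre of its underside
- jar_a: bystander: loose paint jar, 34 mm across, 48 mm high. Origin: centre of its underside
- jar_b: bystander: another loose paint jar of the same size. Origin: centre of its underside

How it is judged (in metres and radians):
On the way:
1. the box stands straight in the bay and presses on its pad with at least 5 N for 0.3 s (contact force between paintbox and bay above 5 N and x of paintbox in the frame of bay between 0.015 and 0.058 m and y of paintbox in the frame of bay between -0.012 and 0.012 m and angle between the x axis of paintbox and the x axis of bay, either way round below 0.1 rad), for 0.3 s.
At the end, for the whole second after the job is handed in: the paint box stands flat and still in the bay, straight to 0.10 rad and centred to 12 mm, its front face still touching the felt pad (at least 0.5 N), its centre 15 to 58 mm in from the mouth (contact force between paintbox and bay above 0.5 N and x of paintbox in the frame of bay between 0.015 and 0.058 m and y of paintbox in the frame of bay between -0.012 and 0.012 m and angle between the x axis of paintbox and the x axis of bay, either way round below 0.1 rad and angle between paintbox's own z axis and vertical below 0.05 rad and linear speed of paintbox below 0.02 m/s).
It fails at once if the box is pressed against the bay or its pad with more than 16 N (contact force between paintbox and bay above 16 N).
It fails at once if the box is lifted or tipped (height (world z) of paintbox above 0.012 m or angle between paintbox's own z axis and vertical above 0.15 rad).
It fails at once if the box or the arm touches the jar rack, the bowl or the dish (contact force between any of paintbox, the arm, the fingers and rack above 0.5 N or contact force between any of paintbox, the arm, the fingers and bowl above 0.5 N or contact force between any of paintbox, the arm, the fingers and dish above 0.5 N).
It fails at once if the phone, brush mug, flask or a loose jar is moved by more than 10 mm (distance of any of phone, brushmug, flask, jar_a, jar_b from where it was at the start of the episode above 0.01 m).
It also fails if it takes over 72 s, if anything falls off the work surface, if the arm or the gripper's body presses on something with over 40 N, if the wrist force passes 120 N, or if a joint passes its speed limit or range.

## Working session

There is one attempt and no reset: what is moved stays moved. The work goes in short steps, Python scripts to look and compute and a tool call to move; the robot and the scene stay as the last step left them, time stands still between calls to the robot, and variables do not carry over. Pictures are saved under pics/ and viewed, about 8 in all and at most 12, crops included, and the job is handed in when it is done.

Besides the shell and the picture viewer there is one more tool, called after "Request:" as a command line: name --pt "numbers of a row" for each row, then --argument value for the rest. servo_tool: Moves the arm, as the interface text tells. Its arguments: {"type":"object","properties":{"series":{"type":"array","items":{"type":"array","items":{"type":"number"}}},"fingers":{"type":"number"}},"required":["series"]}

```bash
ls; mkdir -p pics
python3 - <<'E'
from plant import arm, imaging
import cv2,pickle
print(arm.read_state())
for n in ("top","side"):
    c=imaging.camera(n); pickle.dump(c,open(f"{n}.pkl","wb"))
    cv2.imwrite(f"pics/{n}0.png",c["pixels"][:,:,::-1]); print(n,c["fx"],c["cx"],c["cy"],c["rvec"],c["tvec"])
E
```

```text
pics
{'clock': 0.0, 'joints': array([ 1.30705092e+00,  2.64731909e-01,  1.60534265e+00, -2.70681291e-05,
        1.27368355e+00, -3.69333594e-02]), 'joint_velocities': array([-0.00032349, -0.00012414, -0.00164727, -0.00153735,  0.00152269,
       -0.00026706]), 'joint_efforts': array([ 2.04933849e-04, -5.02091467e+01, -3.56890869e+01,  7.27954251e-02,
        2.90612719e-02, -1.79972285e-04]), 'tcp_pos': array([151.65230851, 657.08141158, 259.41918497]), 'eef_rot': array([-1.49373134e-04,  1.13159079e-01,  9.93576293e-01, -1.07245155e-03]), 'force': array([-0.02407455, -0.46709875, -1.03800459]), 'torque': array([-0.09152994, -0.02913176, -0.00935712]), 'finger_gap': 87.75583200589939}
top 491.2121053423987 320.62964869049546 199.29909482455224 [ 2.17979299 -2.18182243  0.08122565] [  -6.18565501  588.50118815 1308.62519846]
side 364.24819092365414 315.20967709806905 199.4182268588667 [ 0.38830784 -2.65010703  1.35681989] [537.7369477  140.29680675 966.4798666 ]
```

View pics/top0.png

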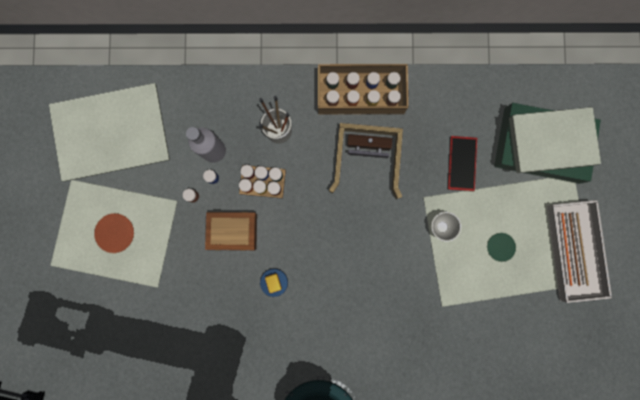

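View pics/side0.png

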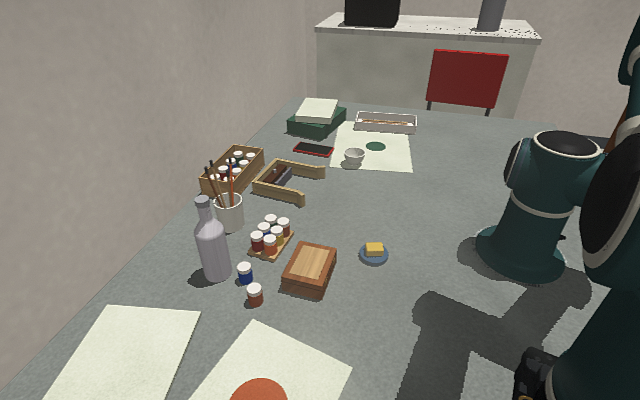

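The top view shows the box at about (231,231), rack (262,180), dish (273,283), bay mouth (366,192), bowl (445,225), jars (190,195) and (210,176), flask (203,143), mug (277,122) and phone (462,163). The side view agrees. Next I'll measure poses from the top view, with the side view as a check.

```bash
cat > h.py <<'E'
import numpy as np,cv2,pickle
def rt(c): 
    R=cv2.Rodrigues(np.array(c["rvec"],float))[0]; return R,np.array(c["tvec"],float).ravel()
def cloud(c):
    R,t=rt(c); Z=c["range_z"].astype(float); v,u=np.mgrid[:400,:640]
    P=np.stack([(u-c["cx"])/c["fx"]*Z,(v-c["cy"])/c["fy"]*Z,Z],-1)-t
    W=P@R; W[Z==0]=np.nan; return W
def plane(c,uv,z):
    R,t=rt(c); uv=np.atleast_2d(uv).astype(float)
    d=np.c_[(uv[:,0]-c["cx"])/c["fx"],(uv[:,1]-c["cy"])/c["fy"],np.ones(len(uv))]@R
    o=-R.T@t; return o+d*((z-o[2])/d[:,2])[:,None]
def proj(c,X):
    return cv2.projectPoints(np.atleast_2d(X).astype(float),np.array(c["rvec"],float),np.array(c["tvec"],float),np.array([[c["fx"],0,c["cx"]],[0,c["fy"],c["cy"]],[0,0,1]]),None)[0][:,0]
def box(c,roi,zmin=35,zmax=70):
    "min-area rect of points of that height within roi (u0,v0,u1,v1)"
    W=cloud(c); m=np.zeros((400,640),bool); m[roi[1]:roi[3],roi[0]:roi[2]]=1
    m&=(W[...,2]>zmin)&(W[...,2]<zmax); p=W[m]
    return p,cv2.minAreaRect(p[:,:2].astype(np.float32))
E
python3 - <<'E'
from h import *
c=pickle.load(open("top.pkl","rb")); W=cloud(c)
print("table z",np.nanmedian(W[200:340,300:340,2]))
for n,r,a,b in [("box",(195,200,265,260),40,60),("rack",(232,155,295,205),8,75),("dish",(255,262,295,302),5,45),("bowl",(425,205,465,245),25,60),("phone",(440,130,485,195),5,20),
 ("jarA",(180,186,200,204),30,60),("jarB",(202,168,218,186),30,60),("flask",(180,120,225,162),30,260),("mug",(255,90,298,145),60,120),("bay",(322,118,410,203),35,60)]:
    p,q=box(c,r,a,b); print(n,len(p),"z50/95",np.percentile(p[:,2],[50,95]).round(1),"rect",np.round(q[0],1),np.round(q[1],1),round(q[2],2))
# bay inner edges: per x slice
p,_=box(c,(322,118,410,203),35,60)
for x in range(600,860,10):
    s=p[abs(p[:,0]-x)<4]
    if len(s): print(x,np.sort(s[:,1])[::-1].round(0)[[0,-1]],"gap",[ (round(a),round(b)) for a,b in zip(np.sort(s[:,1])[:-1],np.sort(s[:,1])[1:]) if b-a>30])
E
python3 - <<'E'
import cv2,pickle
c=pickle.load(open("top.pkl","rb"))
im=c["pixels"][100:310,170:490,::-1]; cv2.imwrite("pics/crop1.png",cv2.resize(im,None,fx=2.5,fy=2.5,interpolation=cv2.INTER_CUBIC))
E
```

```text
table z 0.3571319114686693
box 1873 z50/95 [50.8 55.4] rect [502.9 234.4] [100.8 131. ] 0.06
rack 1292 z50/95 [57.1 63.7] rect [644.4 146.7] [137.7  95.4] 87.44
dish 675 z50/95 [16.  38.7] rect [366.7 118.2] [105.2 104.8] 89.91
bowl 336 z50/95 [44.3 52.9] rect [ 514.4 -336.8] [76.2 77.6] 85.9
phone 1462 z50/95 [10.1 15.2] rect [ 693.2 -396.7] [121.8 180.1] 88.6
jarA 140 z50/95 [47.1 52.2] rect [598.8 344.5] [32.3 31.3] 6.82
jarB 143 z50/95 [48.  52.3] rect [649.8 290.9] [31.8 32.3] 82.81
flask 908 z50/95 [152.6 231.1] rect [723.9 287. ] [62.9 66.9] 48.6
mug 320 z50/95 [ 86.6 108.9] rect [781.5 110.2] [77.6 76. ] 1.96
bay 1534 z50/95 [43.  48.5] rect [ 693.1 -133. ] [192.6 190.3] 84.84
600 [-206. -221.] gap []
610 [ -29. -216.] gap [(-203, -40)]
620 [ -32. -213.] gap [(-200, -48)]
630 [ -40. -213.] gap [(-202, -53)]
640 [ -45. -214.] gap [(-203, -56)]
650 [ -45. -214.] gap [(-203, -56)]
660 [ -45. -215.] gap [(-204, -56)]
670 [ -48. -217.] gap [(-204, -56)]
680 [ -48. -217.] gap [(-206, -59)]
690 [ -48. -217.] gap [(-206, -59)]
700 [ -51. -220.] gap [(-207, -59)]
710 [ -51. -220.] gap [(-97, -62)]
720 [ -51. -220.] gap [(-209, -130)]
730 [ -54. -220.] gap [(-97, -62)]
740 [ -54. -223.] gap []
750 [ -54. -223.] gap []
760 [ -56. -223.] gap [(-213, -178)]
770 [ -56. -226.] gap [(-151, -67)]
780 [ -56. -226.] gap []
790 [ -59. -130.] gap []
```

View pics/crop1.png

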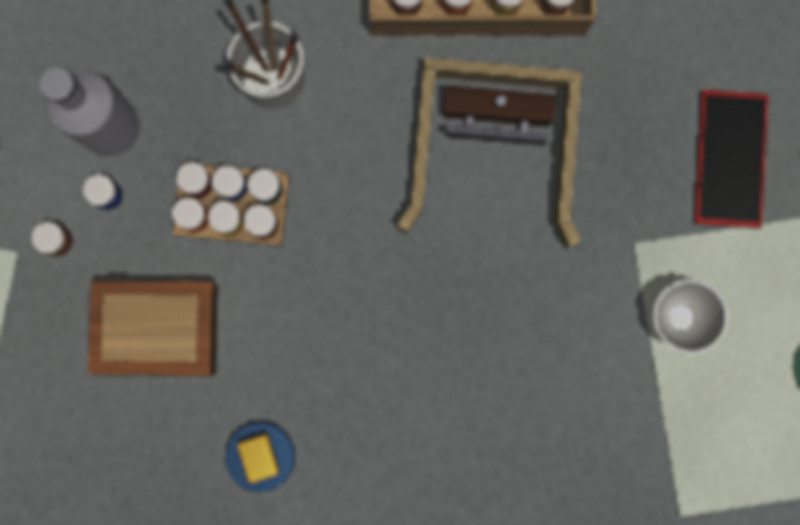

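The crop shows the box almost square to the world and in the middle of the corridor between the rack and the dish. The bay is turned a few degrees clockwise, with its grey pad near crop (495,133). I'll refine the bay axis and cross-check against the side view while turning and travelling the arm.

Run:
```python
from h import *
c=pickle.load(open("top.pkl","rb")); s=pickle.load(open("side.pkl","rb"))
W=cloud(c); hsv=cv2.cvtColor(c["pixels"],cv2.COLOR_RGB2HSV)
# colour mask of brown/tan wood -> ray onto top plane
for n,r,z in [("box",(195,200,265,260),50),("rack",(232,155,295,205),15)]:
    m=np.zeros((400,640),np.uint8); roi=hsv[r[1]:r[3],r[0]:r[2]]
    m[r[1]:r[3],r[0]:r[2]]=((roi[...,1]>70)&(roi[...,0]<25)&(roi[...,2]>50))
    ct=max(cv2.findContours(m,0,2)[0],key=cv2.contourArea)[:,0]
    p=plane(c,ct,z)[:,:2].astype(np.float32); q=cv2.minAreaRect(p); print(n,q,"xmin",p[:,0].min(),p[:,0].max(),"y",p[:,1].min(),p[:,1].max())
p,_=box(c,(322,118,410,203),38,52)
for nm,cut in (("left",p[:,1]>-80),("right",p[:,1]<-180)):
    k=p[cut&(p[:,0]>650)&(p[:,0]<765)]; b=np.polyfit(k[:,0],k[:,1],1)
    for _ in range(3):
        k=k[abs(k[:,1]-np.polyval(b,k[:,0]))<9]; b=np.polyfit(k[:,0],k[:,1],1)
    print(nm,b,"y at 640",np.polyval(b,640),len(k))
# far end board outer edge
k=p[(p[:,1]<-90)&(p[:,1]>-180)]; print("end board max x",np.percentile(k[:,0],[97,99.5]))
# side view clouds
S=cloud(s)[...]; f=S.reshape(-1,3)
b=f[(abs(f[:,0]-503)<90)&(abs(f[:,1]-234)<90)&(f[:,2]>42)&(f[:,2]<58)&(f[:,0]<570)]; print("side box",len(b),cv2.minAreaRect(b[:,:2].astype(np.float32)),np.median(b[:,2]))
k=f[(f[:,0]>650)&(f[:,0]<765)&(f[:,1]<-35)&(f[:,1]>-75)&(f[:,2]>41)&(f[:,2]<50)]; print("side left board",np.polyfit(k[:,0],k[:,1],1),np.polyval(np.polyfit(k[:,0],k[:,1],1),640),len(k))
k=f[(f[:,0]>650)&(f[:,0]<765)&(f[:,1]<-195)&(f[:,1]>-235)&(f[:,2]>41)&(f[:,2]<50)]; print("side right board",np.polyfit(k[:,0],k[:,1],1),np.polyval(np.polyfit(k[:,0],k[:,1],1),640),len(k))
```

```text
box ((502.76092529296875, 232.49496459960938), (132.56842041015625, 100.21492767333984), 89.9447021484375) xmin 452.60306 552.92816 y 166.25409 298.7844
rack ((638.5079345703125, 153.447509765625), (120.07783508300781, 78.58621215820312), 84.73298645019531) xmin 595.4909 672.4574 y 90.78873 216.18002
left [-0.0927783   9.89706088] y at 640 -49.48105184792825 188
right [-4.20047664e-02 -1.82334879e+02] y at 640 -209.21792926984565 134
end board max x [786.91049245 789.47968608]
side box 1721 ((504.0059509277344, 235.22674560546875), (131.62762451171875, 100.49890899658203), 89.1299057006836) 49.50558709754998
side left board [-0.10008563 16.97653888] -47.0782641040204 100
side right board [-9.83617012e-02 -1.43098766e+02] -206.0502547811281 76
```

Request:
servo_tool --pt "0 0 0 0 0 7" --pt "0 0 0 0 0 7" --pt "0 0 0 0 0 7" --pt "0 0 0 0 0 7" --pt "0 0 0 0 0 7" --pt "0 0 0 0 0 7" --pt "0 0 0 0 0 7" --pt "0 0 0 0 0 7" --pt "0 0 0 0 0 7" --pt "0 0 0 0 0 7" --pt "0 0 0 0 0 7" --fingers 110

```text
clock: 1.02
tcp_pos: [151.7, 657.3, 259.9]
eef_rot: [0.0, 0.709, 0.705, -0.001]
force: [-0.4, 0.6, 0.3]
finger_gap: 50.5
```

Request:
servo_tool --pt "-0.0161 0.0176 0 0 0 0" --pt "-0.0161 0.0176 0 0 0 0" --pt "-0.0161 0.0176 0 0 0 0" --pt "-0.0161 0.0176 0 0 0 0" --pt "-0.0161 0.0176 0 0 0 0" --pt "-0.0161 0.0176 0 0 0 0" --pt "-0.0161 0.0176 0 0 0 0" --pt "-0.0161 0.0176 0 0 0 0" --pt "-0.0161 0.0176 0 0 0 0" --pt "-0.0161 0.0176 0 0 0 0" --pt "-0.0161 0.0176 0 0 0 0" --pt "-0.0161 0.0176 0 0 0 0" --pt "-0.0161 0.0176 0 0 0 0" --pt "-0.0161 0.0176 0 0 0 0" --pt "-0.0161 0.0176 0 0 0 0" --pt "-0.0161 0.0176 0 0 0 0" --pt "-0.0161 0.0176 0 0 0 0" --pt "-0.0161 0.0176 0 0 0 0" --pt "-0.0161 0.0176 0 0 0 0" --pt "-0.0161 0.0176 0 0 0 0"

```text
clock: 2.68
tcp_pos: [504.2, 334.6, 260.1]
eef_rot: [-0.0, 0.707, 0.707, -0.0]
force: [0.4, 0.3, 0.3]
finger_gap: 49.8
```

Request:
servo_tool --pt "0 0 0.02 0 0 0" --pt "0 0 0.02 0 0 0" --pt "0 0 0.02 0 0 0" --pt "0 0 0.02 0 0 0" --pt "0 0 0.02 0 0 0" --pt "0 0 0.02 0 0 0" --pt "0 0 0.02 0 0 0" --pt "0 0 0.02 0 0 0" --pt "0 0 0.02 0 0 0" --pt "0 0 0.01 0 0 0" --pt "0 0 0 0 0 0"

```text
clock: 3.6
tcp_pos: [501.5, 334.3, 67.3]
eef_rot: [-0.001, 0.707, 0.707, -0.003]
force: [-0.9, -0.2, -0.5]
finger_gap: 50.1
```

Request:
servo_tool --pt "0 0 0.01 0 0 0" --pt "0 0 0.01 0 0 0" --pt "0 0 0.01 0 0 0" --pt "0 0 0.006 0 0 0" --pt "0 0 0 0 0 0" --pt "0 0 0 0 0 0"

```text
clock: 4.1
tcp_pos: [503.6, 335.6, 34.3]
eef_rot: [-0.0, 0.707, 0.707, -0.0]
force: [0.1, -0.3, -0.1]
finger_gap: 50.1
```

Run:
```python
from plant import arm, imaging
import cv2
c=imaging.camera("side"); cv2.imwrite("pics/s1.png",cv2.resize(c["pixels"][150:350,170:470,::-1],None,fx=2.5,fy=2.5))
s=arm.read_state(); print(s["tcp_pos"],s["force"])
```

```text
[503.90524361 335.78764983  34.7771645 ] [-0.83592971  1.34552447 -0.27369768]
```

View pics/s1.png

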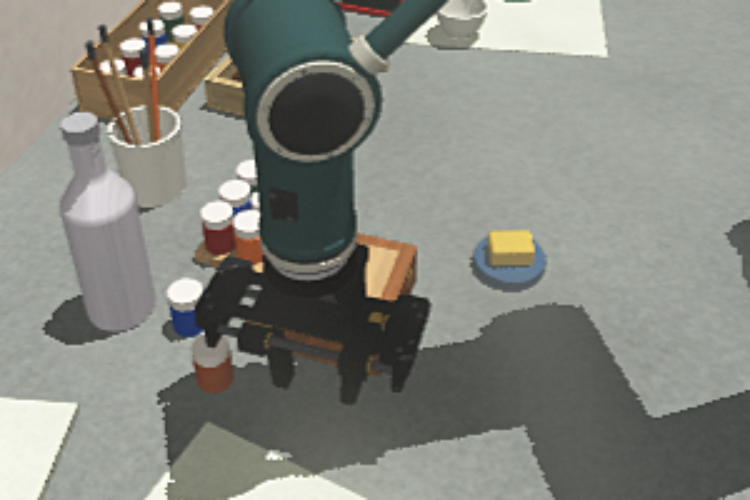

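The hand is beside the box on its +y side, with the gripper body above the jars. Now I'll push along −y in parts and measure in between.

Request:
servo_tool --pt "-0.004 0 0.001 0 0 0" --pt "-0.004 0 0.001 0 0 0" --pt "-0.004 0 0 0 0 0" --pt "-0.003 0 0 0 0 0" --pt "-0.003 0 0 0 0 0" --pt "-0.003 0 0 0 0 0" --pt "-0.003 0 0 0 0 0" --pt "-0.003 0 0 0 0 0" --pt "-0.003 0 0 0 0 0" --pt "-0.004 0 0 0 0 0" --pt "-0.005 0 0 0 0 0" --pt "-0.006 0 0 0 0 0" --pt "-0.007 0 0 0 0 0" --pt "-0.007 0 0 0 0 0" --pt "-0.007 0 0 0 0 0" --pt "-0.007 0 0 0 0 0" --pt "-0.007 0 0 0 0 0" --pt "-0.007 0 0 0 0 0" --pt "-0.007 0 0 0 0 0" --pt "-0.007 0 0 0 0 0"

```text
clock: 5.82
tcp_pos: [503.9, 234.1, 32.8]
eef_rot: [0.0, 0.707, 0.707, 0.0]
force: [-0.8, 4.9, -1.2]
finger_gap: 50.4
```

```bash
cat > look.py <<'E'
from h import *; from plant import arm,imaging; import sys
def look(n):
    c=imaging.camera("top"); pickle.dump(c,open("top.pkl","wb")); cv2.imwrite(f"pics/{n}.png",c["pixels"][:,:,::-1])
    s=arm.read_state(); print("t",s["clock"],"tcp",s["tcp_pos"].round(1),"F",s["force"].round(2))
    return c,s
def boxwood(c,near,z=50,r=95,lo=44,hi=56):
    "box top by wood colour and height near a point; ray onto top plane"
    W=cloud(c); hsv=cv2.cvtColor(c["pixels"],cv2.COLOR_RGB2HSV)
    m=((hsv[...,1]>70)&(hsv[...,0]<25)&(hsv[...,2]>50)&(np.hypot(W[...,0]-near[0],W[...,1]-near[1])<r)).astype(np.uint8)
    cs=cv2.findContours(m,0,2)[0]; ct=max(cs,key=cv2.contourArea)[:,0]
    p=plane(c,ct,z)[:,:2].astype(np.float32); q=cv2.minAreaRect(p)
    print("rect",np.round(q[0],1),np.round(q[1],1),round(q[2],2),"x",p[:,0].min().round(1),p[:,0].max().round(1),"y",p[:,1].min().round(1),p[:,1].max().round(1)); return p
E
python3 - <<'E'
from look import *
c,s=look("t1"); boxwood(c,(503,s["tcp_pos"][1]-77))
E
```

```text
t 5.8667 tcp [503.7 232.8  32.7] F [-0.03  0.86  0.36]
rect [505.3 154.9] [124.9 100.2] 89.96 x 455.2 555.5 y 92.5 217.3
```

Request:
servo_tool --pt "-0.004 0 0 0 0 0" --pt "-0.006 0 0 0 0 0" --pt "-0.008 0 0 0 0 0" --pt "-0.008 0 0 0 0 0" --pt "-0.008 0 0 0 0 0" --pt "-0.008 0 0 0 0 0" --pt "-0.008 0 0 0 0 0" --pt "-0.008 0 0 0 0 0" --pt "-0.008 0 0 0 0 0" --pt "-0.008 0 0 0 0 0" --pt "-0.008 0 0 0 0 0" --pt "-0.008 0 0 0 0 0" --pt "-0.008 0 0 0 0 0" --pt "-0.008 0 0 0 0 0" --pt "-0.008 0 0 0 0 0" --pt "-0.008 0 0 0 0 0" --pt "-0.008 0 0 0 0 0" --pt "-0.006 0 0 0 0 0" --pt "-0.004 0 0 0 0 0"

```text
clock: 7.45
tcp_pos: [503.6, 94.3, 32.8]
eef_rot: [-0.0, 0.707, 0.707, -0.0]
force: [0.5, 6.3, 0.1]
finger_gap: 50.0
```

Run:
```python
from look import *
c,s=look("t2"); boxwood(c,(503,s["tcp_pos"][1]-77))
```

```text
t 7.5 tcp [503.5  93.8  32.7] F [0.01 0.68 1.  ]
rect [505.2   1.6] [ 92.7 100.2] 89.96 x 455.1 555.3 y -44.8 47.9
```

Request:
servo_tool --pt "-0.004 0 0 0 0 0" --pt "-0.006 0 0 0 0 0" --pt "-0.008 0 0 0 0 0" --pt "-0.008 0 0 0 0 0" --pt "-0.008 0 0 0 0 0" --pt "-0.008 0 0 0 0 0" --pt "-0.008 0 0 0 0 0" --pt "-0.008 0 0 0 0 0" --pt "-0.008 0 0 0 0 0" --pt "-0.008 0 0 0 0 0" --pt "-0.008 0 0 0 0 0" --pt "-0.008 0 0 0 0 0" --pt "-0.008 0 0 0 0 0" --pt "-0.006 0 0 0 0 0" --pt "-0.004 0 0 0 0 0"

```text
clock: 8.75
tcp_pos: [503.4, -13.3, 32.8]
eef_rot: [-0.001, 0.707, 0.707, -0.0]
force: [0.3, 6.9, 2.2]
finger_gap: 50.3
```

Run:
```python
from look import *
c,s=look("t3"); boxwood(c,(503,s["tcp_pos"][1]-77),r=88)
```

```text
t 8.8 tcp [503.4 -13.8  32.7] F [0.71 1.98 1.54]
rect [ 505.  -122.7] [ 60.6 100.6] 89.46 x 455.0 555.2 y -152.9 -92.0
```

View pics/t3.png

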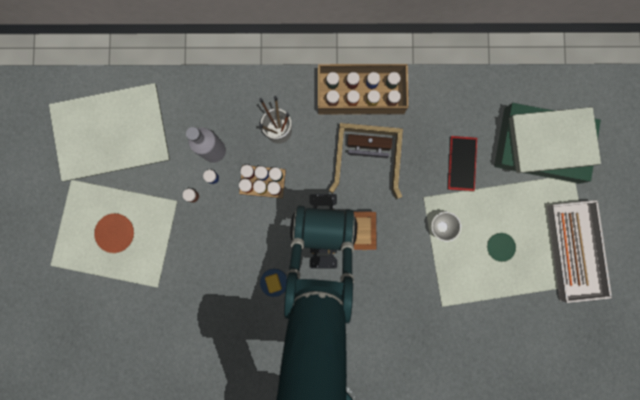

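The box is square at about (504,-87) and clear of everything. Over the last 27 mm I'll turn it gradually to the bay's heading (−0.097 rad), then back off.

Request:
servo_tool --pt "-0.002 0 0 0 0 0" --pt "-0.0025 0 0 0 0 0.5" --pt "-0.0025 0 0 0 0 0.6" --pt "-0.0025 0 0 0 0 0.6" --pt "-0.0025 0 0 0 0 0.6" --pt "-0.0025 0 0 0 0 0.6" --pt "-0.0025 0 0 0 0 0.6" --pt "-0.0025 0 0 0 0 0.6" --pt "-0.0025 0 0 0 0 0.5" --pt "-0.0025 0 0 0 0 0.5" --pt "-0.0015 0 0 0 0 0.5" --pt "-0.001 0 0 0 0 0" --pt "0 0 0 0 0 0"

```text
clock: 9.88
tcp_pos: [502.7, -40.1, 32.7]
eef_rot: [-0.0, 0.741, 0.672, 0.0]
force: [1.6, 4.8, -0.3]
finger_gap: 50.0
```

Request:
servo_tool --pt "0.003 0 0 0 0 0" --pt "0.006 0 0 0 0 0" --pt "0.012 0 0 0 0 0" --pt "0.015 0 -0.005 0 0 0" --pt "0.01 0 -0.02 0 0 0" --pt "0 0 -0.03 0 0 0" --pt "0 0 -0.03 0 0 0" --pt "0 0 -0.03 0 0 0" --pt "0 -0.02 -0.02 0 0 0" --pt "0 -0.03 0 0 0 0" --pt "0 -0.03 0 0 0 0" --pt "0 -0.03 0 0 0 0" --pt "0 0 0 0 0 0" --fingers 50

```text
clock: 10.97
tcp_pos: [391.9, 17.2, 166.1]
eef_rot: [-0.002, 0.74, 0.672, -0.002]
force: [-0.2, 0.4, -0.4]
finger_gap: 71.1
```

Run:
```python
from look import *
c,s=look("t4"); boxwood(c,(503,-115),r=88); print(s["eef_rot"])
cv2.imwrite("pics/t4c.png",cv2.resize(c["pixels"][100:310,250:470,::-1],None,fx=2.7,fy=2.7))
```

```text
t 11.0167 tcp [394.8  17.  166.9] F [-0.44 -0.71  0.21]
rect [ 496.4 -113.7] [131.6 102. ] 84.36 x 441.9 552.6 y -182.4 -44.6
[-4.23298703e-04  7.40434265e-01  6.72128236e-01 -7.43835459e-04]
```

View pics/t4c.png

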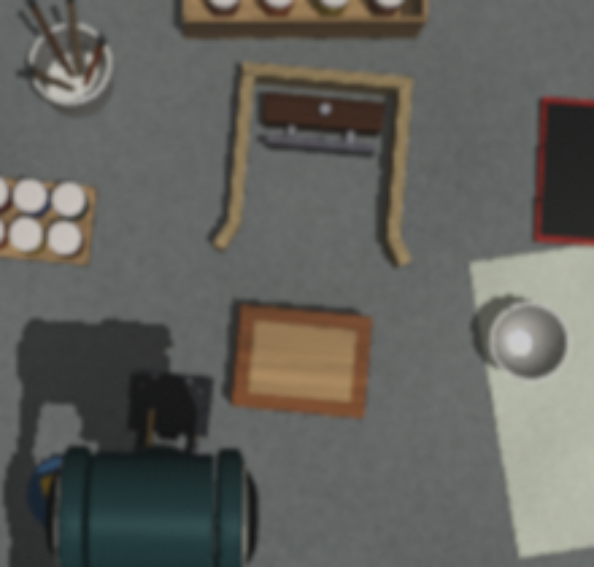

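The box stands at about (496,-114), turned −5.6°, in front of the mouth. Next I'll measure the bay axis carefully by colour, casting onto the boards' top plane, and express the box in that frame.

Run:
```python
from look import *
c=pickle.load(open("top.pkl","rb")); hsv=cv2.cvtColor(c["pixels"],cv2.COLOR_RGB2HSV)
px=lambda x,y:(250+x/2.7,100+y/2.7)
for n,pt in [("left",(238,150)),("right",(398,150))]: print(n,hsv[int(px(*pt)[1]),int(px(*pt)[0])],[tuple(hsv[int(px(*pt)[1]),int(px(*pt)[0])+k]) for k in (-4,-3,-2,-1,0,1,2,3,4)])
m=((hsv[...,0]<25)&(hsv[...,1]>60)&(hsv[...,2]>95)); L=[];R=[]
for v in range(134,185):
    for (a,b,o) in ((328,350,L),(385,408,R)):
        u=np.flatnonzero(m[v,a:b])+a
        if 2<=len(u)<=9: o.append(((u.min()+u.max())/2,v,len(u)))
for n,o in(("L",L),("R",R)):
    o=np.array(o); P=plane(c,o[:,:2],45); k=(P[:,0]>645)&(P[:,0]<770); P=P[k]
    b=np.polyfit(P[:,0],P[:,1],1); r=P[:,1]-np.polyval(b,P[:,0]); k=abs(r)<3; b=np.polyfit(P[k,0],P[k,1],1)
    print(n,b,"y@640",np.polyval(b,640),"width",np.median(o[:,2]),k.sum(),r[k].std())
# corners: far outer corners, splay kinks/tips (crop px)
for n,pt,z in [("farL out",(241,62),45),("farR out",(412,78),45),("kinkL in",(242,222),45),("kinkR in",(390,236),45),("tipL",(220,246),45),("tipR",(403,265),45),("padL",(260,150),38),("padR",(373,157),38)]:
    print(n,plane(c,px(*pt),z)[0].round(1))
```

```text
left [ 19  91 143] [(np.uint8(90), np.uint8(7), np.uint8(69)), (np.uint8(45), np.uint8(9), np.uint8(56)), (np.uint8(21), np.uint8(63), np.uint8(81)), (np.uint8(19), np.uint8(84), np.uint8(127)), (np.uint8(19), np.uint8(91), np.uint8(143)), (np.uint8(19), np.uint8(95), np.uint8(142)), (np.uint8(20), np.uint8(88), np.uint8(134)), (np.uint8(20), np.uint8(63), np.uint8(118)), (np.uint8(26), np.uint8(20), np.uint8(104))]
right [ 19  94 136] [(np.uint8(30), np.uint8(15), np.uint8(50)), (np.uint8(20), np.uint8(45), np.uint8(51)), (np.uint8(18), np.uint8(88), np.uint8(75)), (np.uint8(20), np.uint8(93), np.uint8(115)), (np.uint8(19), np.uint8(94), np.uint8(136)), (np.uint8(20), np.uint8(94), np.uint8(141)), (np.uint8(19), np.uint8(93), np.uint8(137)), (np.uint8(20), np.uint8(71), np.uint8(125)), (np.uint8(23), np.uint8(29), np.uint8(105))]
L [-0.09201949  9.14711672] y@640 -49.74535719548716 width 4.0 44 0.41858782629094843
R [-9.12554299e-02 -1.49970934e+02] y@640 -208.3744091650304 width 4.0 44 0.44474704995206776
farL out [793.2 -57.2  45. ]
farR out [ 776.7 -227.7   45. ]
kinkL in [632.5 -57.6  45. ]
kinkR in [ 618.4 -203.8   45. ]
tipL [608.7 -35.8  45. ]
tipR [ 589.6 -216.3   45. ]
padL [705.6 -76.1  38. ]
padR [ 698.4 -188.9   38. ]
```

The box sits in the bay frame at x≈−129, y≈+2 mm, with about −0.4° of yaw error. The bay yaw is −0.0915 rad and the mouth is near (624.5, −127.7). Next I'll turn the hand and bring it behind the box.

Request:
servo_tool --pt "0 0 0 0 0 6.9" --pt "0 0 0 0 0 6.9" --pt "0 0 0 0 0 6.9" --pt "0 0 0 0 0 6.9" --pt "0 0 0 0 0 6.9" --pt "0 0 0 0 0 6.9" --pt "0 0 0 0 0 6.9" --pt "0 0 0 0 0 6.9" --pt "0 0 0 0 0 6.9" --pt "0 0 0 0 0 6.9" --pt "0 0 0 0 0 6.9" --pt "0 0 0 0 0 6.9" --pt "0 0 0 0 0 6.9" --pt "0 0 0 0 0 0" --fingers 40

```text
clock: 12.18
tcp_pos: [398.8, 16.5, 167.9]
eef_rot: [0.0, 0.999, -0.048, 0.0]
force: [-0.8, 1.0, 0.2]
finger_gap: 74.4
```

Request:
servo_tool --pt "0.004 0.0174 0 0 0 0" --pt "0.004 0.0174 0 0 0 0" --pt "0.004 0.0174 0 0 0 0" --pt "0.004 0.0174 0 0 0 0" --pt "0.004 0.0174 0 0 0 0" --pt "0.004 0.0174 0 0 0 0" --pt "0.004 0.0174 0 0 0 0" --pt "0 0 0 0 0 0" --pt "0 0 0 0 0 0"

```text
clock: 12.93
tcp_pos: [414.9, -108.0, 167.7]
eef_rot: [-0.0, 0.999, -0.046, -0.0]
force: [-0.4, -0.0, 0.8]
finger_gap: 74.5
```

```bash
cat >> look.py <<'E'
M=np.array([624.5,-127.7]); A=-0.0915
def bay(p): 
    d=np.array(p)[:2]-M; ca,sa=np.cos(A),np.sin(A); return np.round([d[0]*ca+d[1]*sa,-d[0]*sa+d[1]*ca],1)
def tool(s):
    w,x,y,z=s["eef_rot"]; return "tcp bay",bay(s["tcp_pos"]),"z",s["tcp_pos"][2].round(1),"psi-bay deg",np.degrees(2*np.arctan2(y,x)-A).round(2)
E
python3 -c "
from look import *
s=arm.read_state(); print(tool(s),s['joints'].round(2),s['force'])"
```

```text
('tcp bay', array([-210.5,    0.4]), 'z', np.float64(167.7), 'psi-bay deg', np.float64(-0.03)) [-0.31 -0.13  2.2   0.    1.07  1.35] [-0.44205255 -0.01034064  0.78449611]
```

Request:
servo_tool --pt "0 0 0.014 0 0 0" --pt "0 0 0.018 0 0 0" --pt "0 0 0.018 0 0 0" --pt "0 0 0.018 0 0 0" --pt "0 0 0.018 0 0 0" --pt "0 0 0.018 0 0 0" --pt "0 0 0.014 0 0 0" --pt "0 0 0.01 0 0 0" --pt "0 0 0.006 0 0 0" --pt "0 0 0 0 0 0" --pt "0 0 0 0 0 0"

```text
clock: 13.85
tcp_pos: [414.6, -107.3, 33.9]
eef_rot: [-0.0, 0.999, -0.046, -0.0]
force: [-0.2, 0.0, 0.3]
finger_gap: 74.3
```

Request:
servo_tool --pt "0.003 0 0 0 0 0" --pt "0.003 0 0 0 0 0" --pt "0.003 0 0 0 0 0" --pt "0.003 0 0 0 0 0" --pt "0.003 0 0 0 0 0" --pt "0.003 0 0 0 0 0" --pt "0.003 0 0 0 0 0" --pt "0.003 0 0 0 0 0" --pt "0.004 0 0 0 0 0" --pt "0.005 0 0 0 0 0" --pt "0.005 0 0 0 0 0" --pt "0.006 0 0 0 0 0" --pt "0.006 0 0 0 0 0" --pt "0.006 0 0 0 0 0" --pt "0.006 0 0 0 0 0" --pt "0.006 0 0 0 0 0" --pt "0.005 0 0 0 0 0" --pt "0.003 0 0 0 0 0"

```text
clock: 15.35
tcp_pos: [487.2, -113.9, 32.6]
eef_rot: [-0.001, 0.999, -0.046, -0.003]
force: [-8.2, 0.7, 5.5]
finger_gap: 74.7
```

Run:
```python
from look import *
c,s=look("t5"); print(tool(s)); p=boxwood(c,s["tcp_pos"][:2]+59*np.array([.996,-.091]),r=88); print(bay(cv2.minAreaRect(p)[0]))
cv2.imwrite("pics/t5c.png",cv2.resize(c["pixels"][100:310,250:470,::-1],None,fx=2.7,fy=2.7))
```

```text
t 15.4 tcp [ 488.  -114.    32.6] F [-3.13 -0.34 -1.2 ]
('tcp bay', array([-137.2,    1.1]), 'z', np.float64(32.6), 'psi-bay deg', np.float64(-0.04))
rect [ 564.4 -120.5] [130.   71.8] 89.79 x 528.8 600.5 y -185.6 -55.4
[-60.5   1.7]
```

View pics/t5c.png

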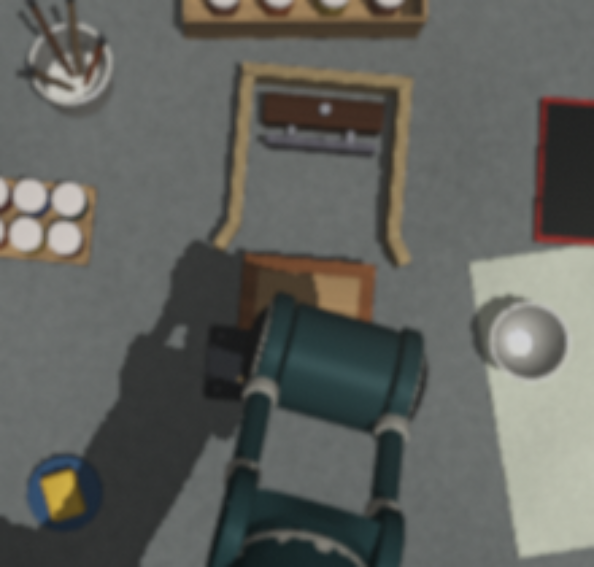

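The box is heading squarely for the mouth. By the front corners it sits about 2–4 mm towards the left board, so I'll add a 3 mm sideways component to the next 50 mm of push.

Request:
servo_tool --pt "0.002 0 0 0 0 0" --pt "0.004 0.0002 0 0 0 0" --pt "0.005 0.0003 0 0 0 0" --pt "0.005 0.0004 0 0 0 0" --pt "0.005 0.0004 0 0 0 0" --pt "0.005 0.0004 0 0 0 0" --pt "0.005 0.0004 0 0 0 0" --pt "0.005 0.0004 0 0 0 0" --pt "0.005 0.0003 0 0 0 0" --pt "0.004 0.0002 0 0 0 0" --pt "0.003 0 0 0 0 0" --pt "0.002 0 0 0 0 0"

```text
clock: 16.4
tcp_pos: [536.7, -121.5, 32.5]
eef_rot: [-0.001, 0.999, -0.046, -0.003]
force: [-8.0, 1.1, 5.1]
finger_gap: 74.1
```

Run:
```python
from look import *
c,s=look("t6"); print(tool(s)); hsv=cv2.cvtColor(c["pixels"],cv2.COLOR_RGB2HSV)
cv2.imwrite("pics/t6c.png",cv2.resize(c["pixels"][115:235,315:425,::-1],None,fx=5,fy=5,interpolation=cv2.INTER_CUBIC))
```

```text
t 16.45 tcp [ 537.2 -121.6   32.5] F [-5.57  0.91  1.17]
('tcp bay', array([-87.5,  -1.9]), 'z', np.float64(32.5), 'psi-bay deg', np.float64(-0.04))
```

View pics/t6c.png

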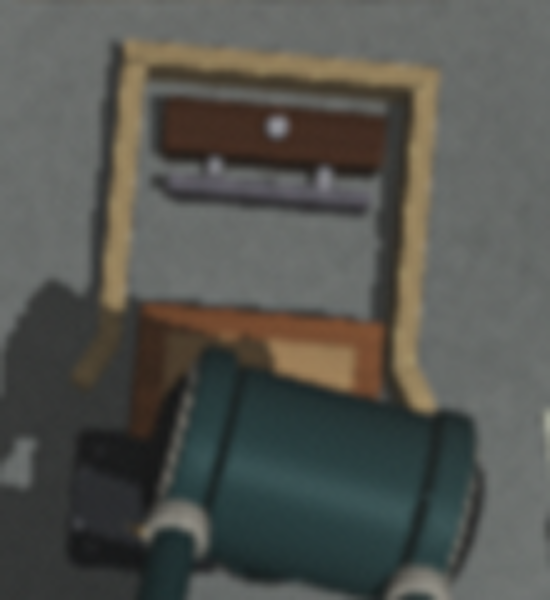

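The box front is inside the mouth, centred (left gap about 8 mm, right about 7 mm) and parallel to the end board. Next comes another 35 mm, then slow steps to get a friction baseline.

Request:
servo_tool --pt "0.002 0 0 0 0 0" --pt "0.004 0 0 0 0 0" --pt "0.005 0 0 0 0 0" --pt "0.005 0 0 0 0 0" --pt "0.005 0 0 0 0 0" --pt "0.005 0 0 0 0 0" --pt "0.004 0 0 0 0 0" --pt "0.003 0 0 0 0 0" --pt "0.001 0 0 0 0 0"

```text
clock: 17.2
tcp_pos: [570.9, -124.8, 32.4]
eef_rot: [-0.001, 0.999, -0.046, -0.003]
force: [-8.0, 1.4, 4.0]
finger_gap: 74.3
```

Request:
servo_tool --pt "0.001 0 0 0 0 0" --pt "0.001 0 0 0 0 0" --pt "0.001 0 0 0 0 0" --pt "0.001 0 0 0 0 0"

```text
clock: 17.53
tcp_pos: [573.9, -125.0, 32.4]
eef_rot: [-0.001, 0.999, -0.046, -0.004]
force: [-8.2, 0.3, 4.0]
finger_gap: 74.0
```

Request:
servo_tool --pt "0.001 0 0 0 0 0" --pt "0.001 0 0 0 0 0"

```text
clock: 17.7
tcp_pos: [575.9, -125.2, 32.4]
eef_rot: [-0.001, 0.999, -0.046, -0.004]
force: [-7.6, 0.9, 5.3]
finger_gap: 74.7
```

Request:
servo_tool --pt "0.001 0 0 0 0 0" --pt "0.001 0 0 0 0 0"

```text
clock: 17.87
tcp_pos: [577.9, -125.4, 32.4]
eef_rot: [-0.001, 0.999, -0.046, -0.004]
force: [-8.5, 0.5, 4.0]
finger_gap: 73.9
```

Request:
servo_tool --pt "0.001 0 0 0 0 0" --pt "0.001 0 0 0 0 0"

```text
clock: 18.03
tcp_pos: [579.9, -125.6, 32.4]
eef_rot: [-0.001, 0.999, -0.046, -0.004]
force: [-8.7, 0.6, 4.4]
finger_gap: 74.0
```

Run:
```python
from look import *
s=arm.read_state(); print(tool(s),s["force"],s["clock"])
```

```text
('tcp bay', array([-44.6,  -2. ]), 'z', np.float64(32.4), 'psi-bay deg', np.float64(-0.04)) [-8.70648459  0.62916375  4.41377231] 18.0333
```

The baseline while sliding is about 8.2 N, and the box front is at about 64 mm in. I'll feel forward 10 mm; even with the nearest possible pad that is at most about 9 N on it.

Request:
servo_tool --pt "0.001 0 0 0 0 0" --pt "0.001 0 0 0 0 0"

```text
clock: 18.2
tcp_pos: [581.9, -125.8, 32.4]
eef_rot: [-0.001, 0.999, -0.046, -0.004]
force: [-9.5, 0.8, 5.0]
finger_gap: 74.4
```

Request:
servo_tool --pt "0.001 0 0 0 0 0" --pt "0.001 0 0 0 0 0"

```text
clock: 18.37
tcp_pos: [583.9, -126.0, 32.4]
eef_rot: [-0.001, 0.999, -0.046, -0.004]
force: [-9.2, 0.8, 4.2]
finger_gap: 74.1
```

Request:
servo_tool --pt "0.001 0 0 0 0 0" --pt "0.001 0 0 0 0 0"

```text
clock: 18.53
tcp_pos: [585.9, -126.1, 32.4]
eef_rot: [-0.001, 0.999, -0.046, -0.004]
force: [-8.5, 1.1, 4.9]
finger_gap: 74.4
```

Request:
servo_tool --pt "0.001 0 0 0 0 0" --pt "0.001 0 0 0 0 0"

```text
clock: 18.7
tcp_pos: [587.9, -126.3, 32.4]
eef_rot: [-0.001, 0.999, -0.046, -0.004]
force: [-8.0, 0.8, 3.9]
finger_gap: 74.4
```

Request:
servo_tool --pt "0.001 0 0 0 0 0" --pt "0.001 0 0 0 0 0"

```text
clock: 18.87
tcp_pos: [589.9, -126.5, 32.4]
eef_rot: [-0.001, 0.999, -0.046, -0.004]
force: [-8.0, 1.2, 4.5]
finger_gap: 74.0
```

Request:
servo_tool --pt "0.001 0 0 0 0 0" --pt "0.001 0 0 0 0 0"

```text
clock: 19.03
tcp_pos: [591.9, -126.7, 32.4]
eef_rot: [-0.001, 0.999, -0.046, -0.004]
force: [-9.0, 1.7, 4.7]
finger_gap: 74.5
```

Request:
servo_tool --pt "0.001 0 0 0 0 0" --pt "0.001 0 0 0 0 0"

```text
clock: 19.2
tcp_pos: [593.9, -126.9, 32.4]
eef_rot: [-0.001, 0.999, -0.046, -0.004]
force: [-8.8, 1.2, 5.0]
finger_gap: 74.0
```

Request:
servo_tool --pt "0.001 0 0 0 0 0"

```text
clock: 19.28
tcp_pos: [594.9, -127.0, 32.4]
eef_rot: [-0.001, 0.999, -0.046, -0.004]
force: [-8.0, 1.0, 4.9]
finger_gap: 74.3
```

Still no contact, with the front at about 79.4 mm. I'll continue with the same care.

Request:
servo_tool --pt "0.001 0 0 0 0 0" --pt "0.001 0 0 0 0 0"

```text
clock: 19.45
tcp_pos: [596.9, -127.2, 32.4]
eef_rot: [-0.001, 0.999, -0.046, -0.004]
force: [-8.3, 0.9, 4.7]
finger_gap: 74.1
```

Request:
servo_tool --pt "0.001 0 0 0 0 0"

```text
clock: 19.53
tcp_pos: [597.9, -127.3, 32.4]
eef_rot: [-0.001, 0.999, -0.046, -0.004]
force: [-7.9, 0.7, 4.7]
finger_gap: 74.6
```

Request:
servo_tool --pt "0.001 0 0 0 0 0"

```text
clock: 19.62
tcp_pos: [598.9, -127.4, 32.4]
eef_rot: [-0.001, 0.999, -0.046, -0.004]
force: [-8.3, 0.7, 4.0]
finger_gap: 74.4
```

Request:
servo_tool --pt "0.001 0 0 0 0 0"

```text
clock: 19.7
tcp_pos: [599.9, -127.5, 32.4]
eef_rot: [-0.001, 0.999, -0.046, -0.004]
force: [-8.8, 0.2, 4.0]
finger_gap: 74.3
```

Request:
servo_tool --pt "0.001 0 0 0 0 0" --pt "0.001 0 0 0 0 0"

```text
clock: 19.87
tcp_pos: [601.1, -127.5, 32.4]
eef_rot: [-0.001, 0.999, -0.046, -0.005]
force: [-12.1, 0.6, 8.2]
finger_gap: 74.7
```

Request:
servo_tool --pt "0.001 0 0 0 0 0"

```text
clock: 19.95
tcp_pos: [601.6, -127.6, 32.4]
eef_rot: [-0.001, 0.999, -0.046, -0.005]
force: [-13.8, 1.6, 9.3]
finger_gap: 74.0
```

Request:
servo_tool --pt "0.001 0 0 0 0 0"

```text
clock: 20.03
tcp_pos: [602.0, -127.6, 32.4]
eef_rot: [-0.001, 0.999, -0.046, -0.006]
force: [-16.3, 2.0, 11.4]
finger_gap: 74.5
```

Request:
servo_tool --pt "0.001 0 0 0 0 0"

```text
clock: 20.12
tcp_pos: [602.4, -127.6, 32.5]
eef_rot: [-0.001, 0.999, -0.046, -0.007]
force: [-17.9, 1.3, 13.2]
finger_gap: 73.9
```

Run:
```python
from look import *
c,s=look("t7"); print(tool(s))
cv2.imwrite("pics/t7c.png",cv2.resize(c["pixels"][115:235,315:425,::-1],None,fx=5,fy=5,interpolation=cv2.INTER_CUBIC))
```

```text
t 20.1667 tcp [ 602.5 -127.6   32.4] F [-15.91   1.76  11.63]
('tcp bay', array([-22.,  -2.]), 'z', np.float64(32.4), 'psi-bay deg', np.float64(-0.05))
```

View pics/t7c.png

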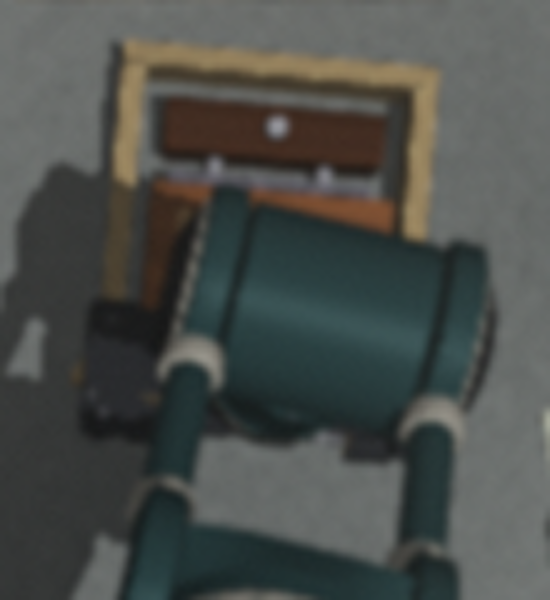

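Contact is clear. From about tcp x=600.2 the box has moved about 2.3 mm into the pad, which means about 4.5 N on the pad. The rest of the 18 N is friction, raised by downward finger drag (Fz≈12 N). I'll ease the drag by raising the hand in small steps and use tcp travel (2 N/mm) to judge pad force.

Request:
servo_tool --pt "0 0 -0.0005 0 0 0"

```text
clock: 20.25
tcp_pos: [602.4, -127.6, 32.5]
eef_rot: [-0.001, 0.999, -0.046, -0.006]
force: [-13.2, 0.7, 5.4]
finger_gap: 74.2
```

Request:
servo_tool --pt "0 0 -0.0005 0 0 0"

```text
clock: 20.33
tcp_pos: [602.6, -127.6, 32.5]
eef_rot: [-0.001, 0.999, -0.046, -0.006]
force: [-10.7, 0.5, 0.8]
finger_gap: 74.7
```

Request:
servo_tool --pt "0 0 -0.0005 0 0 0"

```text
clock: 20.42
tcp_pos: [602.8, -127.6, 32.6]
eef_rot: [-0.001, 0.999, -0.046, -0.006]
force: [-8.0, -0.1, -1.5]
finger_gap: 74.5
```

Request:
servo_tool --pt "0.0005 0 -0.0001 0 0 0" --pt "0.0005 0 -0.0001 0 0 0"

```text
clock: 20.58
tcp_pos: [603.1, -127.7, 32.5]
eef_rot: [-0.001, 0.999, -0.046, -0.007]
force: [-13.5, 0.2, 2.7]
finger_gap: 74.3
```

Request:
servo_tool --pt "0.0005 0 -0.0001 0 0 0"

```text
clock: 20.67
tcp_pos: [603.2, -127.7, 32.5]
eef_rot: [-0.001, 0.999, -0.046, -0.007]
force: [-13.4, 0.5, 2.3]
finger_gap: 73.9
```

Request:
servo_tool --pt "0.0005 0 -0.0001 0 0 0"

```text
clock: 20.75
tcp_pos: [603.6, -127.7, 32.5]
eef_rot: [-0.001, 0.999, -0.046, -0.007]
force: [-12.9, 0.1, 2.5]
finger_gap: 74.2
```

Force balance gives about 6.5 N on the pad and travel gives about 6.8 N, so they agree. I'll go a little further, then hold 0.8 s.

Request:
servo_tool --pt "0.0005 0 -0.0001 0 0 0" --pt "0.0005 0 -0.0001 0 0 0"

```text
clock: 20.92
tcp_pos: [604.0, -127.7, 32.5]
eef_rot: [-0.001, 0.999, -0.046, -0.008]
force: [-14.9, 0.1, 4.2]
finger_gap: 74.5
```

Request:
servo_tool --pt "0 0 0 0 0 0" --pt "0 0 0 0 0 0" --pt "0 0 0 0 0 0" --pt "0 0 0 0 0 0" --pt "0 0 0 0 0 0"

```text
clock: 21.33
tcp_pos: [604.1, -127.7, 32.5]
eef_rot: [-0.001, 0.999, -0.046, -0.008]
force: [-15.2, -0.4, 3.5]
finger_gap: 74.1
```

Request:
servo_tool --pt "0 0 0 0 0 0" --pt "0 0 0 0 0 0" --pt "0 0 0 0 0 0" --pt "0 0 0 0 0 0" --pt "0 0 0 0 0 0"

```text
clock: 21.75
tcp_pos: [604.1, -127.7, 32.5]
eef_rot: [-0.001, 0.999, -0.046, -0.008]
force: [-14.8, 0.9, 3.3]
finger_gap: 74.2
```

About 8 N by both measures, held for over 0.9 s. Now I'll withdraw gently.

Request:
servo_tool --pt "-0.0003 0 0 0 0 0" --pt "-0.0003 0 0 0 0 0" --pt "-0.0003 0 0 0 0 0" --pt "-0.0003 0 0 0 0 0" --pt "-0.0003 0 0 0 0 0" --pt "-0.0003 0 0 0 0 0" --pt "-0.0003 0 0 0 0 0" --pt "-0.0003 0 0 0 0 0" --pt "-0.0003 0 0 0 0 0" --pt "-0.0003 0 0 0 0 0" --pt "-0.0003 0 0 0 0 0" --pt "-0.0003 0 0 0 0 0" --pt "-0.0003 0 0 0 0 0" --pt "-0.0003 0 0 0 0 0" --pt "-0.0003 0 0 0 0 0" --pt "-0.0003 0 0 0 0 0"

```text
clock: 23.08
tcp_pos: [604.0, -127.8, 34.0]
eef_rot: [-0.001, 0.999, -0.046, -0.003]
force: [-5.3, 0.1, -4.5]
finger_gap: 74.1
```

Request:
servo_tool --pt "-0.0005 0 0 0 0 0" --pt "-0.0005 0 0 0 0 0" --pt "-0.0005 0 0 0 0 0" --pt "-0.0005 0 0 0 0 0" --pt "-0.001 0 0 0 0 0" --pt "-0.002 0 0 0 0 0" --pt "-0.003 0 0 0 0 0" --pt "-0.005 0 0 0 0 0" --pt "-0.007 0 0 0 0 0"

```text
clock: 23.83
tcp_pos: [588.3, -127.1, 37.3]
eef_rot: [0.0, 0.999, -0.046, 0.002]
force: [0.0, -0.9, -0.1]
finger_gap: 74.5
```

Request:
servo_tool --pt "-0.012 0 0 0 0 0" --pt "-0.016 0 0 0 0 0" --pt "-0.02 0 0 0 0 0" --pt "-0.02 0 0 0 0 0" --pt "-0.02 0 0 0 0 0" --pt "-0.02 0 -0.01 0 0 0" --pt "-0.02 0 -0.02 0 0 0" --pt "-0.01 0 -0.02 0 0 0" --pt "0 0 -0.02 0 0 0" --pt "0 0 0 0 0 0"

```text
clock: 24.67
tcp_pos: [451.5, -114.7, 110.1]
eef_rot: [0.001, 0.999, -0.046, 0.004]
force: [1.6, 0.1, 0.3]
finger_gap: 74.0
```

Run:
```python
from look import *
c,s=look("t8"); print(tool(s)); p=boxwood(c,(651,-130),r=80)
cv2.imwrite("pics/t8c.png",cv2.resize(c["pixels"][115:235,315:425,::-1],None,fx=5,fy=5,interpolation=cv2.INTER_CUBIC))
```

```text
t 24.7167 tcp [ 451.2 -114.6  108.5] F [-0.32  0.69 -0.97]
('tcp bay', array([-173.8,   -2.8]), 'z', np.float64(108.5), 'psi-bay deg', np.float64(-0.06))
rect [ 660.7 -137.5] [143.8 102.3] 84.94 x 605.6 715.9 y -207.8 -63.7
```

View pics/t8c.png

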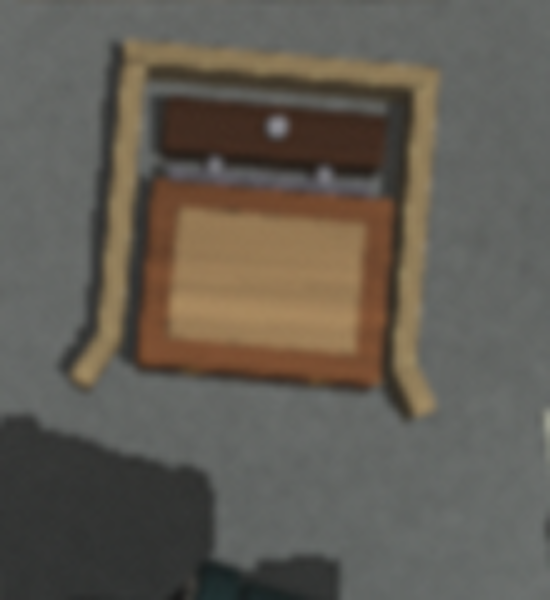

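The box sits straight in the bay against the pad, with its front edge at crop (152,180)–(394,200), parallel to the end board. As a last check, I'll compare the front edge with the pressed picture, confirm the bystanders are unchanged, then hand in.

Run:
```python
from look import *
a,b,o=[cv2.imread(f"pics/{n}.png") for n in("t7","t8","top0")]
def edge(im):
    h=cv2.cvtColor(im,cv2.COLOR_BGR2HSV)[145:160,347:357,1].astype(float).mean(1); h=(h-h.min())/(h.max()-h.min()); i=np.argmax(h>.5); return 145+i-(h[i]-.5)/(h[i]-h[i-1])
print("front edge row pressed(2.3mm)",edge(a),"now",edge(b),"mm further in ~",(edge(a)-edge(b))*2.6)
d=cv2.absdiff(b,o).max(2)
for n,r in dict(phone=(445,132,480,195),mug=(255,92,298,142),flask=(183,122,222,160),jarA=(180,185,201,205),jarB=(201,167,219,187),bowl=(425,208,465,242),rack=(236,160,288,200)).items(): print(n,np.percentile(d[r[1]:r[3],r[0]:r[2]],99))
if abs(edge(a)-edge(b))<0.8: print(arm.finish_job())
```

```text
front edge row pressed(2.3mm) 144.03589743589743 now 145.7596153846154 mm further in ~ -4.4816666666667
phone 11.0
mug 11.0
flask 10.0
jarA 11.0
jarB 11.0
bowl 11.0
rack 11.0
```

That edge window also caught the dark red stop, so the number is invalid. I'll redo it below the stop.

Run:
```python
from look import *
def prof(n,u0,u1):
    return cv2.cvtColor(cv2.imread(f"pics/{n}.png"),cv2.COLOR_BGR2HSV)[146:158,u0:u1,1].astype(float).mean(1)
for u0,u1 in((347,351),(351,355)):
    for n in("t7","t8"):
        h=prof(n,u0,u1); i=2+np.argmax(h[2:]>85); print(n,u0,h.round(0).astype(int),"edge",round(145+i+(85-h[i-1])/(h[i]-h[i-1])+0,2))
```

```text
t7 347 [ 33  10   4  11  30  90 135 140 129 119 120 117] edge 150.92
t8 347 [ 43  15   4  16  51 113 143 148 146 145 144 141] edge 150.55
t7 351 [ 53  12   5  10  15  54 125 147 144 129 108  90] edge 151.44
t8 351 [ 60  18   3  11  20  80 136 148 147 141 128 114] edge 151.1
```

The box is about 0.9 mm further in than when it was compressed about 2.3 mm, so it still rests on the pad with several newtons. Handing in.

```bash
python3 -c "
from plant import arm
print(arm.finish_job())"
```

```text
the job is handed in; nothing more can be done
None
```

I pushed the paint box into its bay without lifting it, pressed it on the felt pad, backed the hand off slowly and handed in at about 25 s of the 72 s. The hand-in gives no verdict, so the figures below are my own measurements.

- **Route:** I pushed the box sideways between the rack and the dish, turned it to the bay's heading (about −0.09 rad), then pushed it straight in through the mouth from behind.
- **Pad:** I felt the pad with the box front about 85 mm in from the mouth. I held about 8 N on it for over 0.8 s; the pad travel (about 3.9 mm at 2 N/mm) and the wrist force minus friction agreed. The wrist read about 15 N at most during the hold and 18 N at first contact, mostly friction from the fingers dragging down. I raised the hand slightly to ease that.
- **Last checks:** The final top view shows the box straight to within about 0.5° and within about 2 mm of centre. It is still against the pad; I estimate 2–3 mm of compression and about 5–6 N remaining.
- **Other things on the table:** The phone, mug, flask, both loose jars, bowl and rack look the same as in the first picture. I did not compare the dish, but the hand and box were planned to pass well clear of it.
- **Disagreements:** My first estimate of the box's sideways offset was 2 mm, but its front corners suggested about 4 mm, so I steered 3 mm on the way in. My first check of the front edge was spoiled by the dark stop behind the pad. I redid it lower down before handing in.

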